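# Clamp the heat sink with the gate-slot fixture

## Task

Clamp the heat sink in the bench fixture: with the fingertips push the square black knob along the slot, away from you, as far as the corner, then push it sideways round the corner to the very end of the short leg, so that the jaw is locked against the heat sink. Only push the knob, never pinch or grip it; do not touch the heat sink with the fingers (the jaw moves it up against the fixed stop), and leave everything else on the bench and the fixture where it is, with the hand clear at the end.

Things in the scene. Friction and masses are not known exactly. Their poses are not given: they have to be found in the camera images.
- fixture: Clamping fixture, fixed to the bench. Origin on the bench surface; x axis from the knob towards the fixed stop, y to the left of that, z up. In mm: dark base plate x -112..88, y -85..70, top 10 above the bench. Aluminium gate plate with the L-slot: x -100..-4, y -40..55, top at 36 (screw heads to 39 at its corners). Stop face at x 59.5, top at 34; guide strips beside the heat sink, tops at 18.
- slot_start (a point): Centre line of the slot at the near end of its long leg, on top of the gate plate (36 mm above the bench); knob centre line when both joints are 0. The slot is 14 mm wide. Axes as the fixture's.
- slot_corner (a point): Corner of the slot, on top of the gate plate: 55 mm along +x of the fixture from slot_start. Axes as the fixture's.
- slot_end (a point): End of the short leg, on top of the gate plate: 30 mm along +y of the fixture from slot_corner. Axes as the fixture's.
- knob_centre (a point): Centre of the square black knob, 22 x 22 mm across, 34 mm high (39 to 73 mm above the bench), sides parallel to the fixture's x and y. It stands on an 11 mm pin that runs in the slot with 1.5 mm play to each side; it cannot turn, tip or lift. The point is 56 mm above the bench.
- carriage (a joint): Travel of knob, carriage and jaw along +x of the fixture, m: 0 at the near end of the long leg, 0.055 at the corner (0.0565 against the far edge). Friction about 3 N, no return spring; it stays where it is left. The sprung jaw pad adds up to 3 N at the end.
- follower (a joint): Travel of the knob across, along +y of the fixture, m: 0 on the middle of the long leg, 0.030 at the end of the short leg (0.0315 against the end edge). The slot edge blocks it until the carriage is at the corner (0.0535 or more). Friction about 1.5 N; it stays where it is left.
- jaw_pad: Rubber pad, 42 mm wide and 15 mm high, on the nose of the carriage; pushes the heat sink. Origin: in the plane of its face, 10 mm above the bench; it is 55 mm ahead (+x of the fixture) of the knob centre. It is sprung, 0.6 N per mm, 6 mm travel, and is pressed in about 1 to 4 mm once the jaw is locked on the heat sink.
- clamped_sink: Black finned heat sink, 30 x 40 x 22 mm (30 mm along the fixture's x), loose on the base plate between jaw pad and fixed stop. Origin: centre of its underside, 10 mm above the bench. Against the stop its origin is at x = +44.5 mm in the fixture's frame.
- face_near: The knob's side that faces -x of the fixture (towards the robot): push here to go along the long leg. Origin: on the knob's centre line, 10 mm above the bench, as for the next three.
- face_far: The knob's side that faces +x of the fixture.
- face_left: The knob's side that faces +y of the fixture.
- face_right: The knob's side that faces -y of the fixture: push here to go along the short leg.
- parked_cap: Bystander: black round capacitor, 26 mm across, 35 mm high, standing on the right-hand (-y) strip of the fixture's base plate. Origin: centre of its underside.
- bench_cap: Bystander: black round capacitor, 26 x 35 mm, on the bench.
- bench_sink: Bystander: second black heat sink, 30 x 40 x 22 mm, on the bench.
- silver_knob: Bystander: loose light-coloured round knob, 28 x 20 mm, on the bench.
- mug: Bystander: green and white mug, 101 mm high.
- driver_green: Bystander: green screwdriver, 204 mm long.
- screw_dish: Bystander: round metal screw dish, 97 mm across.

How it is judged:
By the outcome, as a careful person would: the job done as asked, in the order asked, and still so for the second after the job is handed in, with the robot touching nothing.
It also fails if it takes over 40 s, if anything falls off the work surface, if the arm or the gripper's body presses on something with over 40 N, if the wrist force passes 120 N, or if a joint passes its speed limit or range.

## Robot

A 6-joint arm with a two-finger parallel gripper is mounted at the origin on a cart in front of the work surface, level with it; the furniture and walls round the work are solid. World frame = base frame: x ahead of the robot, y to its left, z up, the work surface at z = 0. Lengths are in mm, angles in rad, forces in N, time in s.
With the tool pointing down it reaches from about 350 to 775 mm from the base axis. Payload 7.3 kg.
Tool frame: the origin (TCP) lies on the mounting face of the last link; the fingertips stand 178 mm ahead of it and the grasp point (between the pads) lies 159 mm ahead of it (bot.grip_point_offset is the distance from the TCP to the grasp point, in mm); x points along the fingers, y is the direction in which the jaws open and shut, and the axes are right-handed (so a half turn about x gives the same grasp; the last joint's range is limited). The gripper opens to 92 mm and grips with 3 to 60 N. Pads are 19 mm wide; open, the fingers measure 130 mm over their backs; the gripper's body (75 mm by 190 mm) begins 47 mm behind the grasp point.
Start: joints at [-1.437, 0.342, 1.524, -0, 1.275, -0.146], TCP at [145.006, -504.58, 404.741] pointing down, gripper open.
Joint ranges: [-2.53, 2.53], [-0.77, 2.02], [0.04, 2.7], [-1, 4.14], [0.28, 2.66], [-3.11, 3.11]. Speed limits (rad/s): [2.57, 2.57, 3.14, 3.14, 3.14, 3.14].

## Interface

Orientations are given as [roll, pitch, yaw] about the fixed x, y, z axes, in that order (R = Rz(yaw) Ry(pitch) Rx(roll)).
In Python, from plant import bot gives the robot as it stands.
- The arm moves only by the tool arm_command, never from a script. Its argument "moves" is a list of rows, each a list of 5 numbers: the shift along the tool's x, y, z in cm, then the turn about the tool's x in degrees, then the opening, from 0 (shut) to 1 (fully open). A call has 1 to 10 rows; each row is the pose to reach, as a shift and turn from the pose measured when the call began, along the tool's axes at that moment; what a row does not reach only later rows make up. A row lasts 1/10 s, in which the tool goes at most 50 mm and 8.59 degrees, less where a joint would pass 70% of its speed; a pose out of reach is approached as far as the arm can. A call with a gripper value outside its range is refused whole. The fingers move at their own pace and stop on an object; the grip force is fixed at half the most. Time passes only in rows, so rows that repeat a pose let the fingers close. It gives the time, the measured TCP pose, the force and the opening at its end, in the units of the state.
- bot.get_obs(): the state, without advancing time (a new reading comes with each control period).
- bot.capture(name): name is "side" or "top"; returns a dict with "frame" (384x512x3 uint8, blue, green, red), "K" (3x3 intrinsics, pixels), "origin" and "orientation" of the camera in the world. Camera axes: x right, y down, z forward; pixel columns grow to the right and rows downward; lengths in mm; the calibration is good to about 2 mm. A picture is of the moment at which its call begins. There is no depth.
- bot.close_job(): hands the job in, once; it reports no verdict.
The state is a dict: "time": time; "joint_positions": joint angles; "dq": joint speeds; "tau": joint torques, N m; "tool_pos": TCP position; "tcp_rot": TCP orientation; "contact_force": force on the tool from outside, world axes, zero at the start; "moment": the same for the moment, N m; "grip_width": finger opening in mm.
Only numpy, scipy, OpenCV 4.12 (cv2) and the standard library are available. Lean on these libraries where they do the work, as an engineer would, in place of code of your own. Each camera call takes 0.05 s, during which the arm holds its last target.

## Working session

There is one attempt and no reset: what is moved stays moved. The work goes in short steps, Python scripts to look and compute and a tool call to move; the robot and the scene stay as the last step left them, time stands still between calls to the robot, and variables do not carry over. Pictures are saved under pics/ and viewed, and the job is handed in when it is done.

Besides the shell and the picture viewer there is one more tool, called after "Emit:" by a JSON object that holds its "api" and its "payload". arm_command: Moves the arm, as the interface text tells. Its arguments: {"type":"object","properties":{"moves":{"type":"array"}},"required":["moves"]}

```bash
mkdir -p pics; ls; python3 - <<'E'
from plant import bot
import cv2
o=bot.get_obs()
for k in o: print(k,o[k])
for n in("side","top"):
    c=bot.capture(n); cv2.imwrite(f"pics/{n}0.png",cv2.resize(c["frame"],None,fx=1.5,fy=1.5,interpolation=cv2.INTER_CUBIC)); print(n,c["K"],c["origin"],c["orientation"])
E
```

```text
pics
time 0.0
joint_positions [-1.43704313e+00  3.42704791e-01  1.52498474e+00 -4.83999023e-05
  1.27536629e+00 -1.45960297e-01]
dq [ 1.27349513e-03 -1.03654378e-03 -9.76330839e-04 -8.48341652e-05
  1.35097398e-03  2.06439729e-03]
tau [ 1.54196012e-03 -4.31229115e+01 -2.44216686e+01  7.19773024e-02
  5.60502650e-02 -1.21295593e-04]
tool_pos [ 144.96034954 -504.45975914  404.06532782]
tcp_rot [-1.68513549  1.56933243  1.73618478]
contact_force [ 0.32470448 -0.40496378 -0.25092575]
moment [-0.04743263  0.02903156 -0.00950126]
grip_width 92.23543882253978
side [[347.97748789   0.         255.37933836]
 [  0.         347.97748789 191.80418503]
 [  0.           0.           1.        ]] [239.19779174 766.05131904 649.43785549] [-2.23967747 -0.01329493 -2.76184978]
top [[393.41178607   0.         250.95363467]
 [  0.         393.41178607 190.10222147]
 [  0.           0.           1.        ]] [ 423.52350489   91.10068291 1132.54671097] [-3.03534948 -0.03504721 -1.56768945]
```

View pics/side0.png

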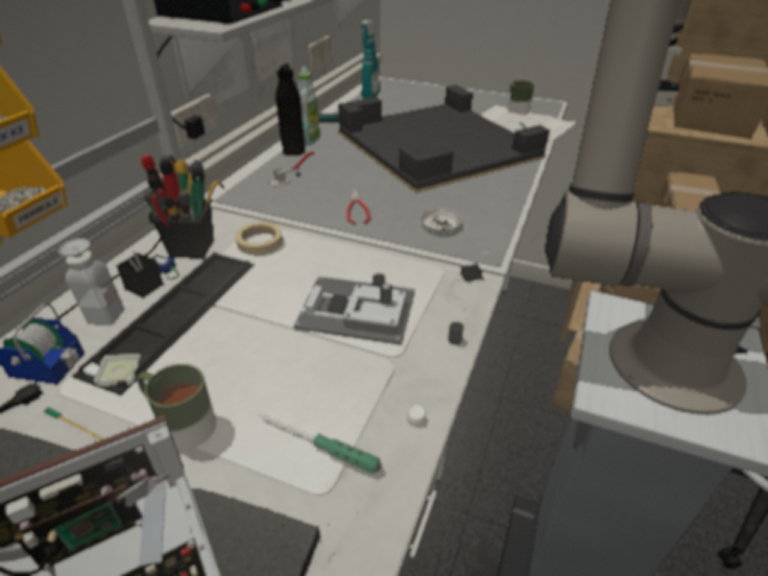

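View pics/top0.png

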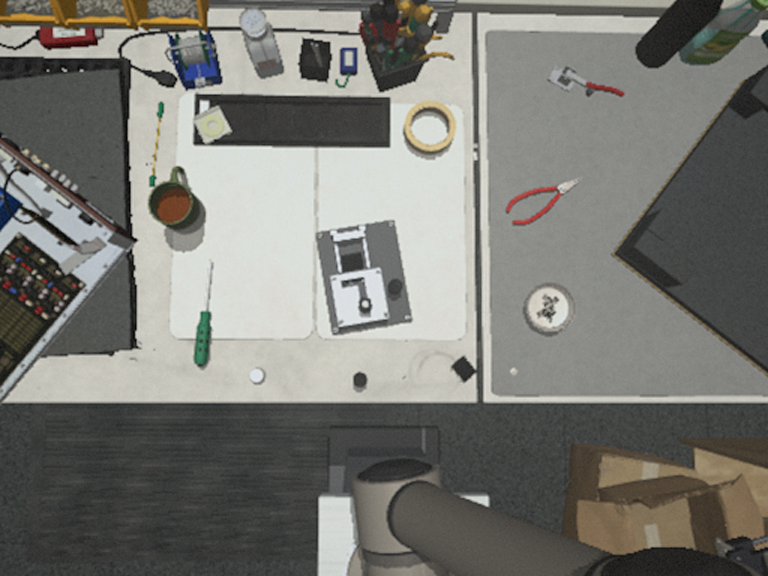

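The fixture shows in the top view at about (365,278) in the enlarged picture, with the knob near (365,303). In the side view the knob is near (380,285). I'll zoom in on both.

```bash
cat > h.py <<'E'
import numpy as np, cv2
from scipy.spatial.transform import Rotation as R
def ray(c,u,v):
    d=np.linalg.inv(c["K"])@np.array([u,v,1.]); return np.array(c["origin"]),R.from_euler('xyz',c["orientation"]).as_matrix()@d
def plane(c,u,v,z):
    o,d=ray(c,u,v); return o+d*(z-o[2])/d[2]
def proj(c,P):
    q=R.from_euler('xyz',c["orientation"]).as_matrix().T@(np.array(P,float)-c["origin"]); q=c["K"]@q; return q[:2]/q[2]
def zoom(c,x0,y0,w,h,s,name):
    cv2.imwrite(name,cv2.resize(c["frame"][y0:y0+h,x0:x0+w],None,fx=s,fy=s,interpolation=cv2.INTER_CUBIC))
E
python3 - <<'E'
from plant import bot
from h import *
t=bot.capture("top"); zoom(t,200,140,80,85,7,"pics/t1.png")
s=bot.capture("side"); zoom(s,190,175,95,60,8,"pics/s1.png")
import pickle; pickle.dump((t,s),open("c0.pkl","wb"))
# base plate corners: dark mask
g=t["frame"].astype(int); 
sub=cv2.cvtColor(t["frame"],cv2.COLOR_BGR2GRAY)
m=((sub<150)*255).astype(np.uint8); r=np.zeros_like(m); r[142:224,206:280]=m[142:224,206:280]
r=cv2.morphologyEx(r,cv2.MORPH_CLOSE,np.ones((5,5),np.uint8))
cs,_=cv2.findContours(r,0,1); cc=max(cs,key=cv2.contourArea); b=cv2.minAreaRect(cc); print(b)
for p in cv2.boxPoints(b): print(p,plane(t,*p,10))
E
```

```text
((242.04444885253906, 184.4578399658203), (69.55989074707031, 53.69058609008789), 80.21759033203125)
[209.68013 154.7448 ] [645.31773482 171.71563415  10.        ]
[262.59006 145.62239] [673.80803369  18.64363519  10.        ]
[274.40875 214.17088] [474.69755982 -15.19060097  10.        ]
[221.49884 223.29329] [448.12080675 135.4712947   10.        ]
```

View pics/t1.png

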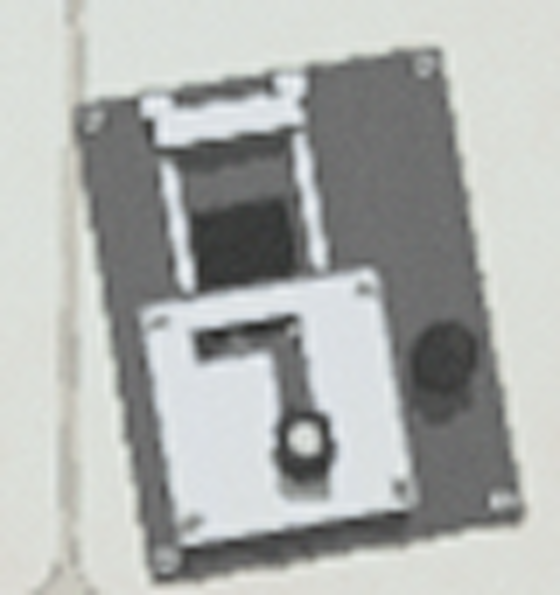

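View pics/s1.png

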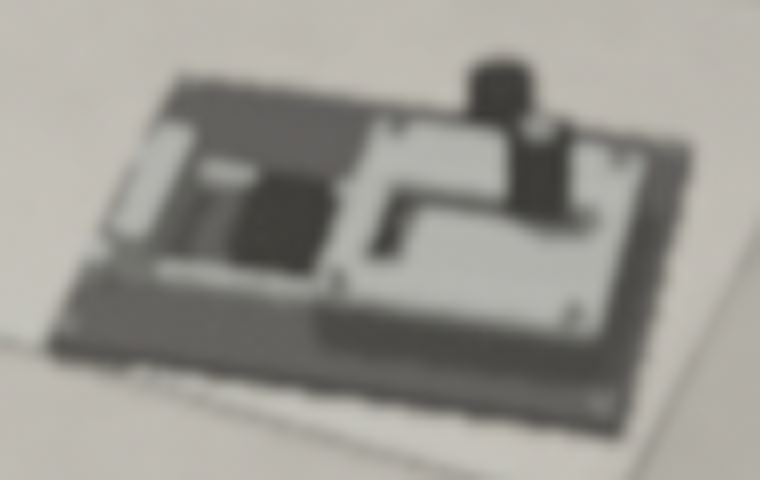

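```bash
python3 - <<'E'
from h import *
import pickle
t,s=pickle.load(open("c0.pkl","rb"))
F=np.array([[88,70],[88,-85],[-112,-85],[-112,70]],float)
def fit(P):
    a=F-F.mean(0); b=P-P.mean(0)
    th=np.arctan2((a[:,0]*b[:,1]-a[:,1]*b[:,0]).sum(),(a*b).sum())
    Q=np.array([[np.cos(th),-np.sin(th)],[np.sin(th),np.cos(th)]]); o=P.mean(0)-Q@F.mean(0)
    print("yaw",th,"o",o,"res",(P-(F@Q.T+o)).round(1).tolist()); return Q,o
tp=lambda p:(p[0]/7+200-.43,p[1]/7+140-.43)
sp=lambda p:(p[0]/8+190-.44,p[1]/8+175-.44)
T=np.array([plane(t,*tp(p),10)[:2] for p in [(77,103),(437,48),(524,520),(153,580)]])
S=np.array([plane(s,*sp(p),10)[:2] for p in [(50,345),(180,75),(692,148),(622,425)]])
Qt,ot=fit(T);Qs,os=fit(S)
for n,c,f,Q,o,pts in(("t",t,tp,Qt,ot,dict(slotnear=[(283,497),(326,497)],knobtop=[(305,438)],cornfar=[(299,318)],cornleft=[(196,332),(199,360)],gatecorn=[(138,308),(377,268),(415,505),(180,545)])),("s",s,sp,Qs,os,dict(slotnear=[(598,220)],cornfar=[(393,187)],cornleft=[(368,255),(395,262)],gatecorn=[(380,118),(648,155),(605,335),(320,310)]))):
    for k,v in pts.items():
        z=73 if k=="knobtop" else 36
        for p in v: print(n,k,((plane(c,*f(p),z)[:2]-o)@Q).round(1))
E
```

```text
yaw 0.17074205869452244 o [571.61853618  86.92848485] res [[0.2, -1.7], [-1.4, 2.3], [-0.1, 0.6], [1.2, -1.2]]
yaw 0.18296704078067225 o [566.33289263  94.22175387] res [[-2.3, -0.8], [-1.2, -0.1], [1.0, 3.2], [2.6, -2.3]]
t slotnear [-87.8  11.6]
t slotnear [-90.7  -5.3]
t knobtop [-68.7   0.1]
t cornfar [-18.1  -6.5]
t cornleft [-17.   35.1]
t cornleft [-28.3  35.7]
t gatecorn [-3.6 56.4]
t gatecorn [ -3.2 -40.8]
t gatecorn [-99.7 -39.8]
t gatecorn [-99.9  55. ]
s slotnear [-88.5  -3.3]
s cornfar [-15.7  -5.9]
s cornleft [-15.9  31.1]
s cornleft [-25.6  32.7]
s gatecorn [ -2.1 -42.8]
s gatecorn [-99.5 -42.2]
s gatecorn [-101.    53.6]
s gatecorn [-7.1 61.3]
```

```bash
python3 - <<'E'
from h import *
import pickle
from scipy.optimize import least_squares
t,s=pickle.load(open("c0.pkl","rb"))
tp=lambda p:(p[0]/7+200-.43,p[1]/7+140-.43)
sp=lambda p:(p[0]/8+190-.44,p[1]/8+175-.44)
def tri(a,b):
    o1,d1=ray(t,*a);o2,d2=ray(s,*b);k=np.linalg.lstsq(np.c_[d1,-d2],o2-o1,rcond=None)[0]
    p,q=o1+k[0]*d1,o2+k[1]*d2; return ((p+q)/2).round(1),np.linalg.norm(p-q).round(1)
print("dot",tri(tp((305,438)),sp((540,128))))
print("corners",[tri(tp(a),sp(b)) for a,b in zip([(77,103),(437,48),(524,520),(153,580)],[(50,345),(180,75),(692,148),(622,425)])])
print("gate",[tri(tp(a),sp(b)) for a,b in zip([(377,268),(415,505),(180,545)],[(380,118),(648,155),(605,335)])])
print("slot corner-left far",tri(tp((196,332)),sp((368,255))))
c=np.cos(.177);sn=np.sin(.177);Q=np.array([[c,-sn],[sn,c]])
for o in ([571.6,86.9],[569,90.5]):
  for xk in (-79,-69):
    for z in(39,73):
      P=[np.r_[Q@np.array([xk+a,b])+o,z] for a,b in((11,11),(11,-11),(-11,-11),(-11,11),(0,0))]
      print(o,xk,z,"top",[((proj(t,p)-[200,140]+.43)*7).round().tolist() for p in P],"side",[((proj(s,p)-[190,175]+.44)*8).round().tolist() for p in P])
from plant import bot
o=bot.get_obs(); print(R.from_euler('xyz',o["tcp_rot"]).as_matrix().round(3),o["tool_pos"])
E
```

```text
dot (array([503.1,  74.9,  69.3]), np.float64(2.3))
corners [(array([ 6.467e+02,  1.690e+02, -6.000e-01]), np.float64(4.5)), (array([672. ,  19.7,   4. ]), np.float64(1.6)), (array([475.7, -16.1,   2.1]), np.float64(0.5)), (array([449.3, 135.5,   4.6]), np.float64(3.0))]
gate [(array([575.5,  45.7,  30.7]), np.float64(1.2)), (array([479.1,  30.2,  32. ]), np.float64(2.7)), (array([461.6, 123.6,  30.6]), np.float64(5.0))]
slot corner-left far (array([548.2, 118.3,  32.3]), np.float64(2.5))
[571.6, 86.9] -79 39 top [[277.0, 447.0], [332.0, 438.0], [341.0, 492.0], [287.0, 502.0], [309.0, 470.0]] side [[525.0, 216.0], [537.0, 176.0], [600.0, 185.0], [588.0, 225.0], [562.0, 200.0]]
[571.6, 86.9] -79 73 top [[278.0, 441.0], [334.0, 431.0], [344.0, 487.0], [288.0, 497.0], [311.0, 464.0]] side [[526.0, 138.0], [539.0, 98.0], [602.0, 107.0], [591.0, 147.0], [564.0, 122.0]]
[571.6, 86.9] -69 39 top [[273.0, 422.0], [328.0, 413.0], [337.0, 467.0], [283.0, 477.0], [305.0, 445.0]] side [[496.0, 212.0], [509.0, 172.0], [571.0, 181.0], [559.0, 221.0], [534.0, 196.0]]
[571.6, 86.9] -69 73 top [[273.
[... 336 characters left out ...]
66.0, 208.0]]
[569, 90.5] -79 73 top [[268.0, 447.0], [325.0, 438.0], [335.0, 494.0], [278.0, 504.0], [301.0, 471.0]] side [[529.0, 146.0], [542.0, 106.0], [606.0, 115.0], [594.0, 155.0], [568.0, 130.0]]
[569, 90.5] -69 39 top [[264.0, 429.0], [318.0, 420.0], [328.0, 474.0], [273.0, 483.0], [296.0, 451.0]] side [[499.0, 220.0], [512.0, 180.0], [574.0, 189.0], [562.0, 229.0], [537.0, 204.0]]
[569, 90.5] -69 73 top [[264.0, 422.0], [320.0, 412.0], [330.0, 468.0], [274.0, 478.0], [297.0, 445.0]] side [[500.0, 142.0], [513.0, 102.0], [577.0, 111.0], [564.0, 151.0], [539.0, 126.0]]
[[-0.     0.276 -0.961]
 [ 0.001 -0.961 -0.276]
 [-1.    -0.001 -0.   ]] [ 144.99268959 -504.49489925  404.31451231]
```

Emit:
{"api": "arm_command", "payload": {"moves": [[0,-2.4,-3.1,0,0],[0,-4.8,-6.2,0,0],[0,-7.2,-9.3,0,0],[0,-9.6,-12.4,0,0],[0,-12,-15.5,0,0],[0,-14.4,-18.6,0,0],[0,-16.8,-21.7,0,0],[0,-19.3,-24.8,0,0],[0,-23,-27,2,0],[0,-27,-29,4,0]]}}

```text
time: 1.2
tool_pos: [349.6, -163.5, 404.5]
tcp_rot: [-1.879, 1.57, 1.471]
contact_force: [1.5, 0.9, -0.1]
grip_width: 16.4
```

```bash
cat > d.py <<'E'
from plant import bot
from h import *
import sys
def to(P,yaw=.175):
    o=bot.get_obs(); M=R.from_euler('xyz',o["tcp_rot"]).as_matrix()
    y=np.arctan2(-M[1,2],-M[0,2]); print("pos",np.round(o["tool_pos"],1),"yaw",y.round(4),"F",np.round(o["contact_force"],1),"w",o["grip_width"],"t",o["time"])
    print("shift cm",(M.T@(np.array(P)-o["tool_pos"])/10).round(2),"turn deg",np.degrees(y-yaw).round(2))
if len(sys.argv)>3: to([float(a) for a in sys.argv[1:4]])
E
python3 d.py 457.7 68 404
```

```text
pos [ 349.6 -163.5  404.5] yaw 0.2083 F [ 1.5  0.9 -0.1] w 16.431769834329927 t 1.2
shift cm [  0.07 -20.42 -15.36] turn deg 1.91
```

Emit:
{"api": "arm_command", "payload": {"moves": [[0,-3,-2.3,1,0],[0,-6,-4.6,1.9,0],[0,-9,-6.9,1.9,0],[0,-12,-9.2,1.9,0],[0,-15,-11.5,1.9,0],[0,-18,-13.7,1.9,0],[2,-20.4,-15.4,1.9,0],[5,-20.4,-15.4,1.9,0],[8,-20.4,-15.4,1.9,0],[8,-20.4,-15.4,1.9,0]]}}

```text
time: 2.2
tool_pos: [456.9, 68.3, 321.5]
tcp_rot: [-0.31, 1.563, 3.008]
contact_force: [-0.5, -0.2, -0.4]
grip_width: 0.5
```

```bash
python3 d.py 457.7 68 228; python3 - <<'E'
from plant import bot
from h import *
t=bot.capture("top"); zoom(t,190,130,110,110,6,"pics/t2.png")
s=bot.capture("side"); zoom(s,190,110,110,125,5,"pics/s2.png")
E
```

```text
pos [456.9  68.3 321.5] yaw 0.1759 F [-0.5 -0.2 -0.4] w 0.4913329213278711 t 2.2
shift cm [ 9.35  0.07 -0.15] turn deg 0.05
```

View pics/s2.png

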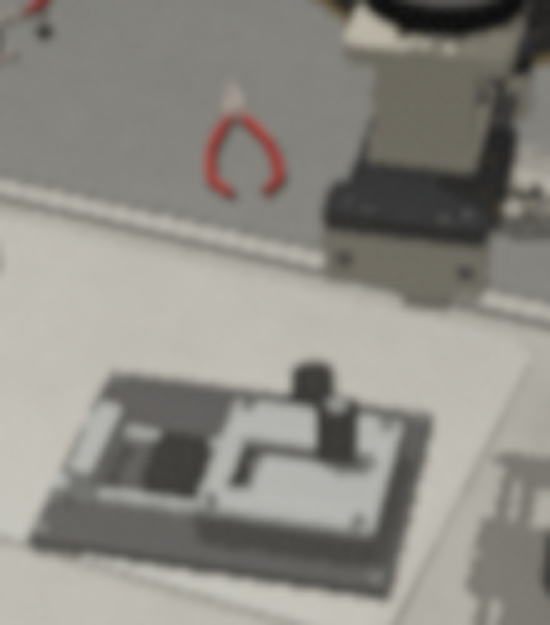

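View pics/t2.png

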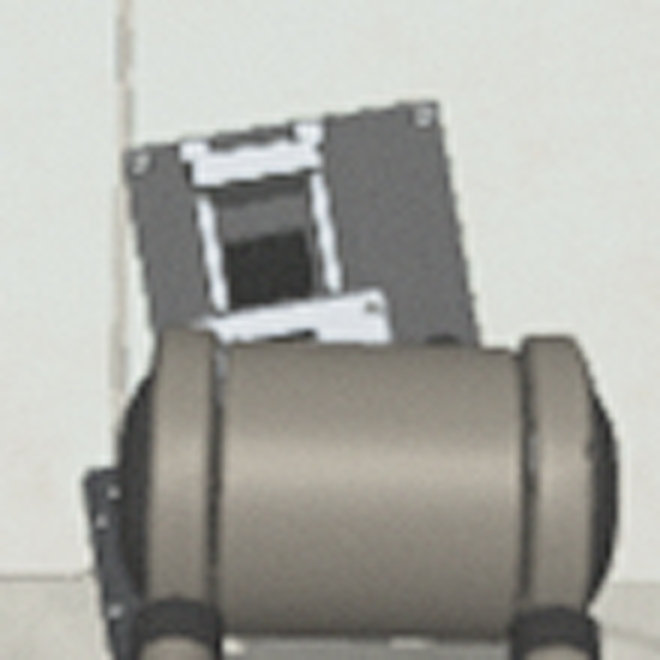

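```bash
python3 - <<'E'
from h import *
import pickle
t,s=pickle.load(open("c0.pkl","rb"))
for z in (321,210,162,143,50): print(z,((proj(s,[457,68.3,z])-[190,110])*5).round())
E
```

```text
321 [443. -25.]
210 [431. 189.]
162 [426. 272.]
143 [424. 303.]
50 [416. 444.]
```

Emit:
{"api": "arm_command", "payload": {"moves": [[3,0,-0.1,0,0],[6,0,-0.1,0,0],[8,0,-0.1,0,0],[9.3,0,-0.1,0,0],[9.3,0,-0.1,0,0]]}}

```text
time: 2.8
tool_pos: [459.6, 67.9, 232.3]
tcp_rot: [-1.013, 1.569, 2.303]
contact_force: [-0.5, 0.4, -0.6]
grip_width: 0.4
```

```bash
python3 d.py 457.7 68 228; python3 - <<'E'
from plant import bot
from h import *
s=bot.capture("side"); zoom(s,190,130,110,110,6,"pics/s3.png")
E
```

```text
pos [459.6  67.9 232.3] yaw 0.1744 F [-0.5  0.4 -0.6] w 0.39983024766658687 t 2.8
shift cm [ 0.43 -0.04  0.18] turn deg -0.03
```

View pics/s3.png

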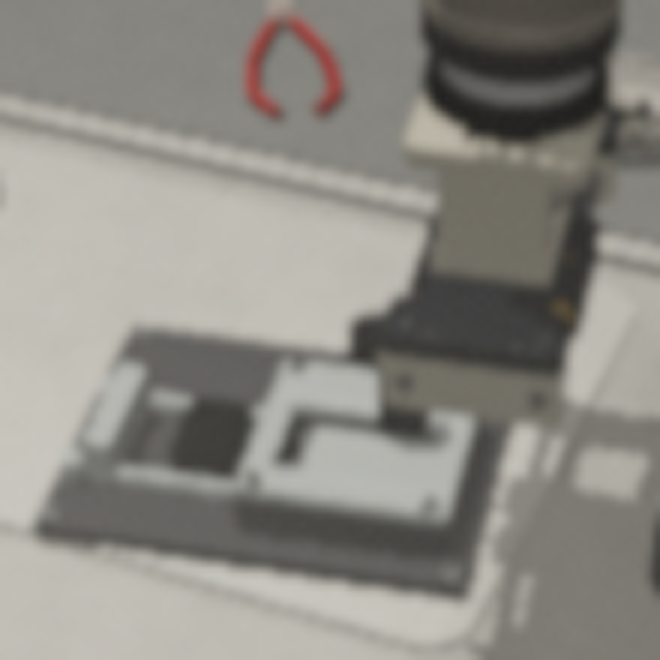

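Emit:
{"api": "arm_command", "payload": {"moves": [[0.4,0,-1,0,0],[0.4,0,-1.8,0,0],[0.4,0,-2.4,0,0],[0.4,0,-3,0,0],[0.4,0,-3.6,0,0],[0.4,0,-4.2,0,0],[0.4,0,-4.8,0,0],[0.4,0,-4.8,0,0]]}}

```text
time: 3.65
tool_pos: [508.1, 76.5, 229.1]
tcp_rot: [-2.806, 1.568, 0.51]
contact_force: [0.3, 0.8, -0.6]
grip_width: 0.5
```

```bash
python3 d.py 459.6 67.9 228; python3 - <<'E'
from plant import bot
from h import *
s=bot.capture("side"); zoom(s,190,130,110,110,6,"pics/s4.png")
E
```

```text
pos [508.1  76.5 229.1] yaw 0.1745 F [ 0.3  0.8 -0.6] w 0.4677180528277026 t 3.65
shift cm [0.1  0.   4.92] turn deg -0.03
```

View pics/s4.png

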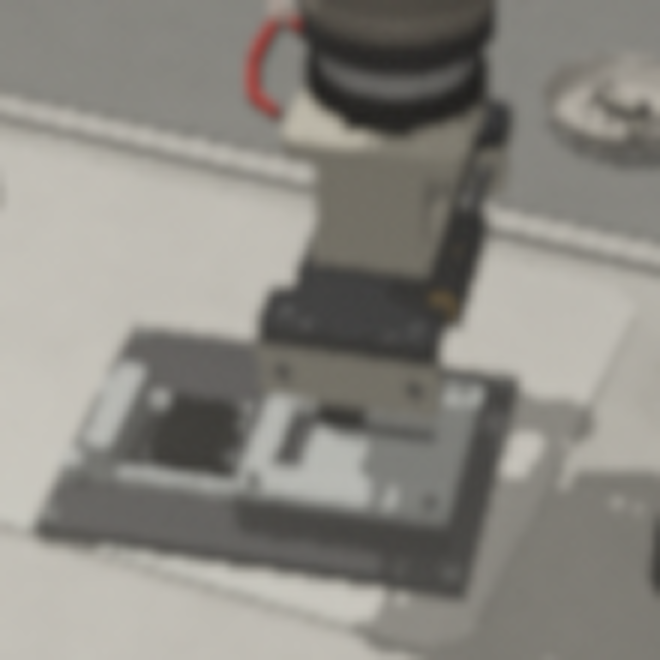

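Emit:
{"api": "arm_command", "payload": {"moves": [[0.1,0,-0.5,0,0],[0.1,0,-1,0,0],[0.1,0,-1.4,0,0],[0.1,0,-1.4,0,0]]}}

```text
time: 4.1
tool_pos: [522.2, 79.0, 228.0]
tcp_rot: [-2.884, 1.568, 0.432]
contact_force: [-0.5, 0.3, -0.2]
grip_width: 0.5
```

Emit:
{"api": "arm_command", "payload": {"moves": [[0,0,-0.2,0,0],[0,0,-0.3,0,0],[0,0,-0.3,0,0]]}}

```text
time: 4.4
tool_pos: [525.1, 79.5, 228.0]
tcp_rot: [-2.881, 1.568, 0.435]
contact_force: [-3.4, 0.4, -0.6]
grip_width: 0.4
```

```bash
python3 d.py 459.6 67.9 228; python3 - <<'E'
from plant import bot
from h import *
s=bot.capture("side"); zoom(s,190,150,90,90,7,"pics/s5.png")
E
```

```text
pos [525.1  79.5 228. ] yaw 0.1745 F [-3.4  0.4 -0.6] w 0.37979171092048397 t 4.4
shift cm [-0.02  0.    6.65] turn deg -0.03
```

View pics/s5.png

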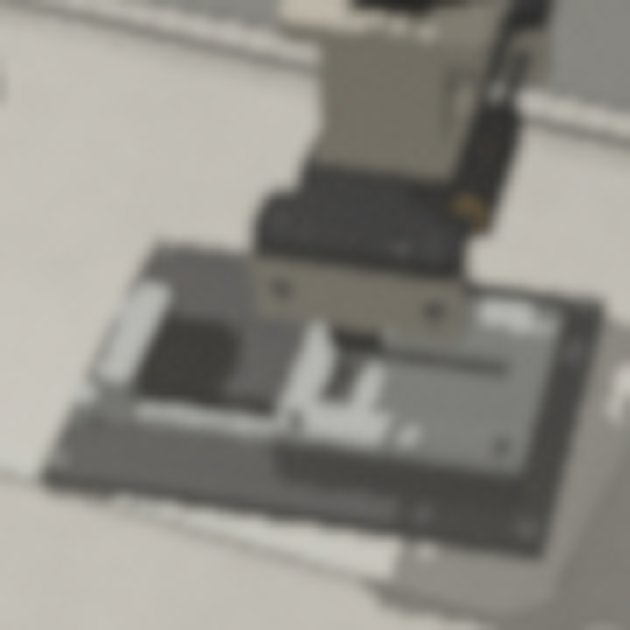

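Emit:
{"api": "arm_command", "payload": {"moves": [[0,0,-0.2,0,0],[0,0,-0.3,0,0],[0,0,-0.3,0,0]]}}

```text
time: 4.75
tool_pos: [527.9, 80.0, 228.0]
tcp_rot: [-2.77, 1.568, 0.547]
contact_force: [-5.0, -0.7, 2.2]
grip_width: 0.5
```

Emit:
{"api": "arm_command", "payload": {"moves": [[0,0,-0.2,0,0],[0,0,-0.2,0,0]]}}

```text
time: 4.95
tool_pos: [528.9, 80.2, 227.9]
tcp_rot: [-0.467, 1.569, 2.849]
contact_force: [-9.5, -2.2, 6.5]
grip_width: 0.4
```

Emit:
{"api": "arm_command", "payload": {"moves": [[0,0,-0.2,0,0],[0,0,-0.2,0,0]]}}

```text
time: 5.15
tool_pos: [529.7, 80.3, 227.9]
tcp_rot: [-0.168, 1.564, -3.134]
contact_force: [-10.5, -3.1, 9.0]
grip_width: 0.6
```

```bash
python3 d.py 459.6 67.9 228; python3 - <<'E'
from plant import bot
from h import *
s=bot.capture("side"); zoom(s,190,150,90,90,7,"pics/s6.png")
E
```

```text
pos [529.7  80.3 227.9] yaw 0.1751 F [-10.5  -3.1   9. ] w 0.5526374846322782 t 5.15
shift cm [0.04 0.   7.11] turn deg 0.01
```

View pics/s6.png

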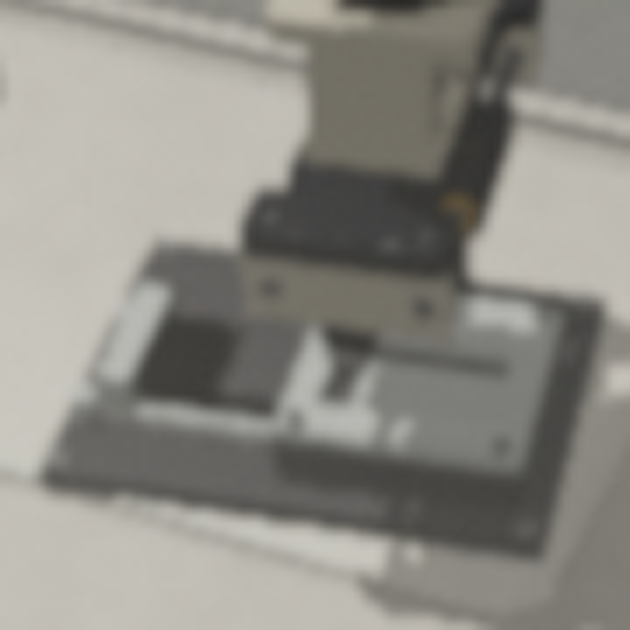

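Emit:
{"api": "arm_command", "payload": {"moves": [[0,0,-0.3,0,0],[0,0,-0.5,0,0],[0,0,-0.5,0,0]]}}

```text
time: 5.5
tool_pos: [531.7, 80.7, 227.7]
tcp_rot: [-0.088, 1.554, -3.054]
contact_force: [-20.0, -4.8, 14.9]
grip_width: 0.4
```

Emit:
{"api": "arm_command", "payload": {"moves": [[0,0,1,0,0],[-0.5,0,3,0,0],[-0.7,2,3,0,0],[-0.7,4.5,3,0,0],[-0.7,5.5,2,0,0],[-0.7,5.5,0,0,0],[-0.7,5.5,-1.9,0,0],[-0.7,5.5,-1.9,0,0]]}}

```text
time: 6.3
tool_pos: [562.6, 29.8, 234.7]
tcp_rot: [-0.032, 1.559, -2.998]
contact_force: [-0.1, -0.5, -0.1]
grip_width: 0.6
```

```bash
python3 d.py 459.6 67.9 228; python3 - <<'E'
from plant import bot
from h import *
s=bot.capture("side"); zoom(s,190,150,90,90,7,"pics/s7.png")
t=bot.capture("top"); zoom(t,200,140,80,85,7,"pics/t7.png")
E
```

```text
pos [562.6  29.8 234.7] yaw 0.1754 F [-0.1 -0.5 -0.1] w 0.6227313869537552 t 6.3
shift cm [ 0.79 -5.55  9.47] turn deg 0.02
```

View pics/s7.png

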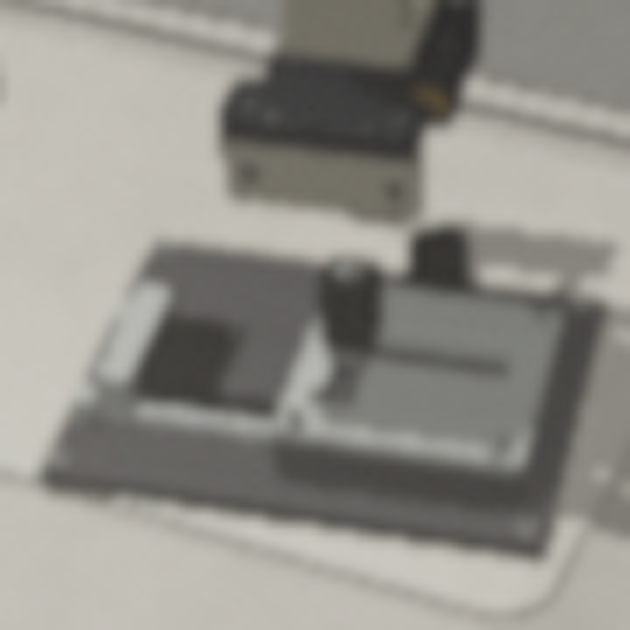

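View pics/t7.png

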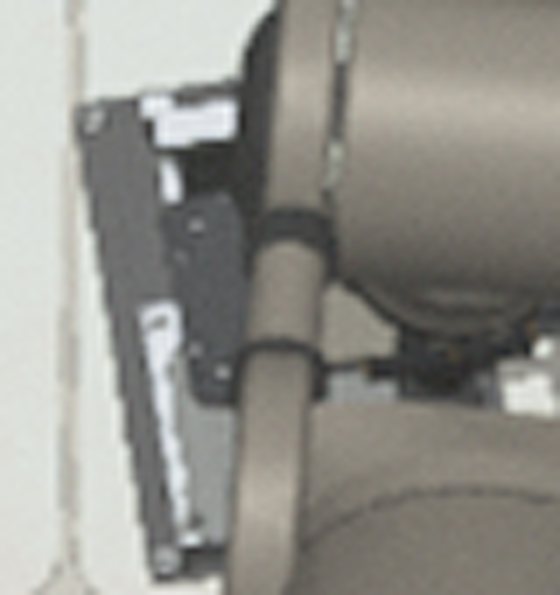

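```bash
python3 - <<'E'
from h import *
import pickle
t,s=pickle.load(open("c0.pkl","rb"))
a=plane(s,540/8+190-.44,128/8+175-.44,73); b=plane(s,345/7+190-.43,268/7+150-.43,73)
print(a,b,(b-a)@[.985,.174,0],(b-a)@[-.174,.985,0])
E
```

```text
[500.26379712  79.09224426  73.        ] [550.09898785  87.10894915  73.        ] 50.48256951653873 -0.7748688656409756
```

Emit:
{"api": "arm_command", "payload": {"moves": [[0,-0.6,0.1,0,0],[0,-1.2,0.2,0,0],[0,-1.8,0.2,0,0],[0,-2.4,0.2,0,0],[0,-3,0.2,0,0],[0,-3.6,0.2,0,0],[0,-4.2,0.2,0,0],[0,-4.2,0.2,0,0]]}}

```text
time: 7.2
tool_pos: [550.8, 71.7, 234.3]
tcp_rot: [-0.099, 1.554, -3.064]
contact_force: [0.2, -0.7, 0.0]
grip_width: 0.4
```

```bash
python3 d.py 459.6 67.9 228; python3 - <<'E'
from plant import bot
from h import *
s=bot.capture("side"); zoom(s,190,150,90,90,7,"pics/s8.png")
E
```

```text
pos [550.8  71.7 234.3] yaw 0.1766 F [ 0.2 -0.7  0. ] w 0.39349036416634253 t 7.2
shift cm [ 0.78 -1.23  9.04] turn deg 0.09
```

View pics/s8.png

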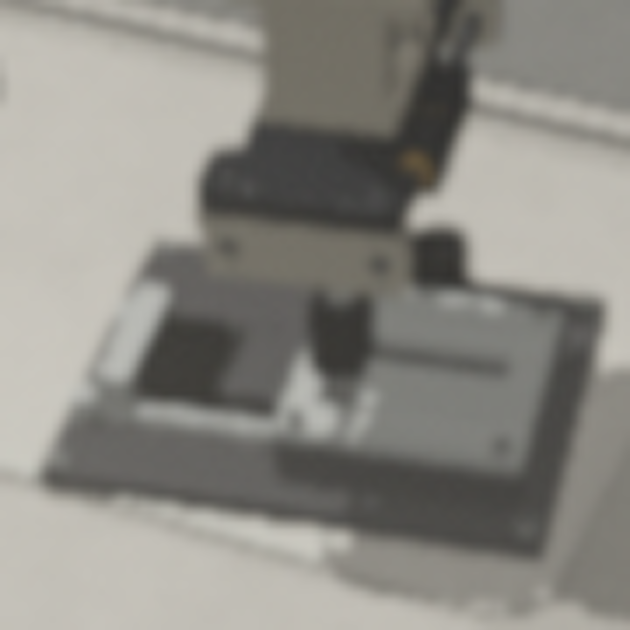

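Emit:
{"api": "arm_command", "payload": {"moves": [[0,-0.5,0,0,0],[0,-1,0,0,0],[0,-1.4,0,0,0],[0,-1.4,0,0,0]]}}

```text
time: 7.65
tool_pos: [548.4, 85.8, 234.3]
tcp_rot: [-0.125, 1.555, -3.089]
contact_force: [0.3, 0.0, -0.2]
grip_width: 0.2
```

Emit:
{"api": "arm_command", "payload": {"moves": [[0,-0.3,0,0,0],[0,-0.3,0,0,0]]}}

```text
time: 7.85
tool_pos: [548.0, 88.1, 234.3]
tcp_rot: [0.011, 1.555, -2.953]
contact_force: [0.5, -7.7, -0.9]
grip_width: 0.7
```

```bash
python3 d.py 459.6 67.9 228; python3 - <<'E'
from plant import bot
from h import *
s=bot.capture("side"); zoom(s,190,150,90,90,7,"pics/s9.png")
E
```

```text
pos [548.   88.1 234.3] yaw 0.1774 F [ 0.5 -7.7 -0.9] w 0.6699746113864138 t 7.85
shift cm [0.77 0.43 9.05] turn deg 0.14
```

View pics/s9.png

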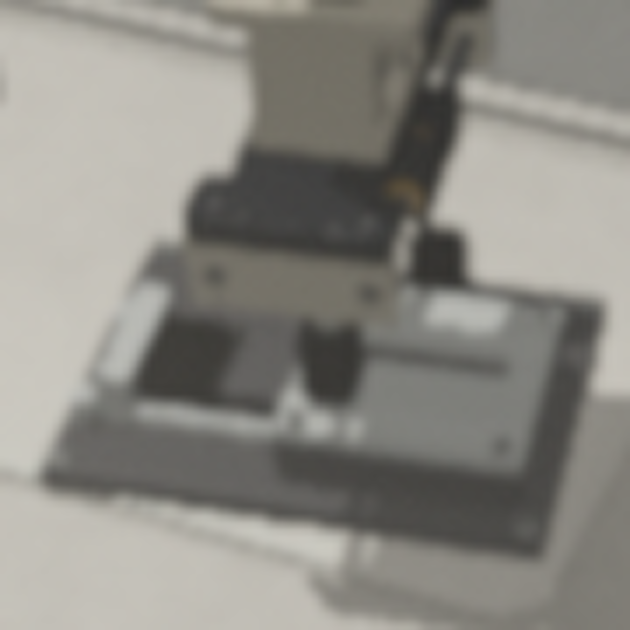

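Emit:
{"api": "arm_command", "payload": {"moves": [[0,-0.3,0,0,0],[0,-0.4,0,0,0],[0,-0.4,0,0,0]]}}

```text
time: 8.2
tool_pos: [547.8, 89.5, 234.4]
tcp_rot: [0.302, 1.554, -2.662]
contact_force: [1.9, -16.4, -0.4]
grip_width: 0.3
```

Emit:
{"api": "arm_command", "payload": {"moves": [[0,1,0,0,0],[0,3,0,0,0],[-3,4,0,0,0],[-7,4,0,0,0],[-11,4,1,0,0],[-14,6,4,0,0],[-14,10,6,0,0],[-14,14,8,0,0],[-14,18,10,0,0],[-14,22,12,0,0]]}}

```text
time: 9.2
tool_pos: [469.9, -148.4, 377.7]
tcp_rot: [0.304, 1.555, -2.66]
contact_force: [0.3, 0.2, 0.6]
grip_width: 0.7
```

Emit:
{"api": "arm_command", "payload": {"moves": [[0,3.5,1,0,0],[0,7,2,0,0],[0,10.5,3,0,0],[0,14,4,0,0],[0,14,4,0,0],[0,14,4,0,0]]}}

```text
time: 9.8
tool_pos: [455.1, -293.6, 378.6]
tcp_rot: [0.229, 1.555, -2.737]
contact_force: [-0.6, -0.2, 0.3]
grip_width: 0.1
```

```bash
python3 d.py 459.6 67.9 228; python3 - <<'E'
from plant import bot
from h import *
s=bot.capture("side"); zoom(s,190,150,90,90,7,"pics/s10.png")
t=bot.capture("top"); zoom(t,200,140,80,85,7,"pics/t10.png"); cv2.imwrite("pics/t10f.png",t["frame"])
E
```

```text
pos [ 455.1 -293.6  378.6] yaw 0.1763 F [-0.6 -0.2  0.3] w 0.14620987272459926 t 9.8
shift cm [ 14.83 -35.56  -7.01] turn deg 0.07
```

View pics/s10.png

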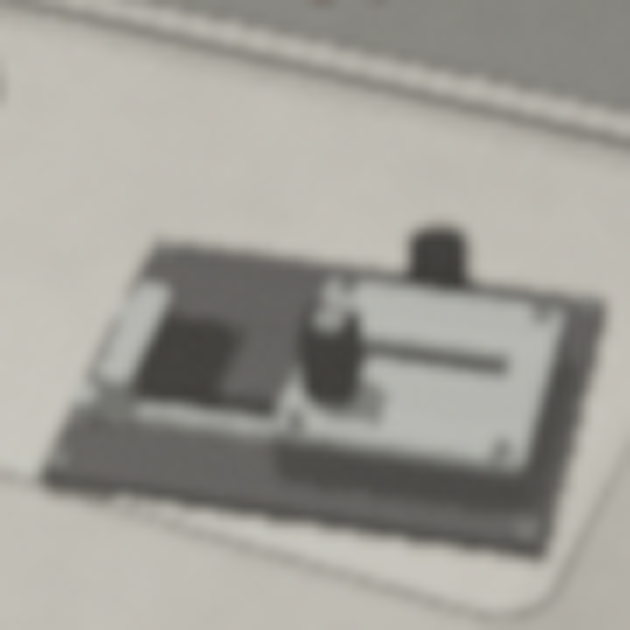

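View pics/t10.png

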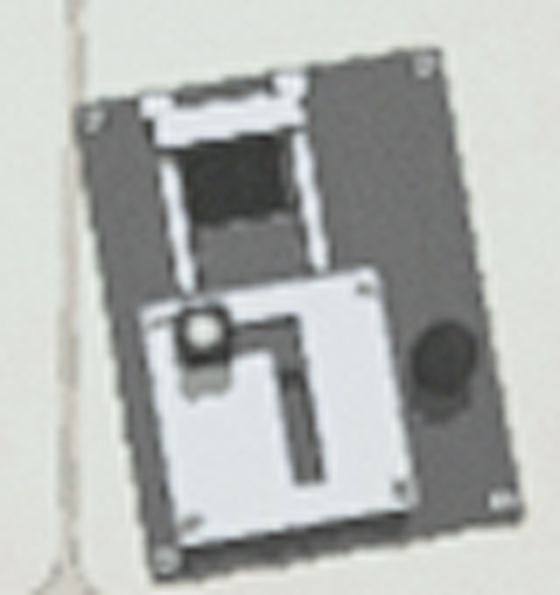

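View pics/t10f.png

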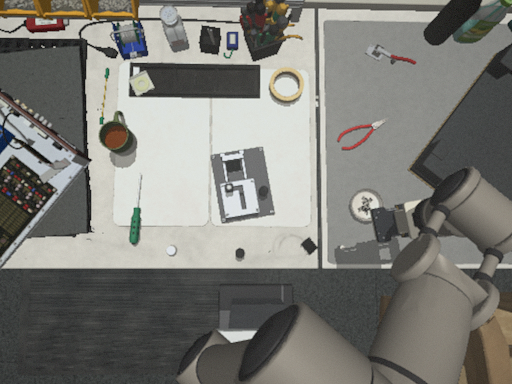

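```bash
python3 - <<'E'
from h import *
import pickle
t,s=pickle.load(open("c0.pkl","rb"))
tp=lambda p:(p[0]/7+200-.43,p[1]/7+140-.43)
f=lambda p,z:((plane(t,*tp(p),z)[:2]-[571.6,86.9])@np.array([[np.cos(.171),-np.sin(.171)],[np.sin(.171),np.cos(.171)]])).round(1)
print("knob",f((203,332),73),"start",f((305,438),73),"slot near end",f((296,486),36),f((326,481),36),"right/far",f((298,318),36),"sink near/far",f((242,217),32),f((230,142),32))
E
```

```text
knob [-21.7  32.2] start [-68.7   0.1] slot near end [-84.4   5.8] [-84.4  -6.3] right/far [-18.   -6.1] sink near/far [26.6  9.3] [57.7  9.1]
```

```bash
python3 -c "
from plant import bot
print(bot.close_job())"
```

```text
the job is handed in; nothing more can be done
None
```

The heat sink is clamped: the knob is at the very end of the short leg and the jaw is locked. I handed the job in at about 9.9 s of robot time.

- **Pushing:** The fingers stayed shut, with their tips 50–56 mm above the bench. I pushed the knob's near face until it stopped at the far edge of the corner, where the wrist force rose to about 20 N. I then went round to its right face and pushed it left until it stopped at the end edge, at about 16 N. After that I withdrew the hand to the right and up.
- **Knob position:** In the last top view the knob is at about x −22, y +32 mm in the fixture's frame. The end of the slot is at about x −23, y +30, so it is hard against the end.
- **Heat sink:** It spans about x 27 to 58 mm, against the stop face at 59.5.
- **Everything else:** The parked capacitor and the other items look unmoved. The hand is clear, with less than 1 N at the wrist.
- **Disagreements:**
  - The two cameras differed by 5–7 mm on where the fixture sits. I relied on the contact forces to judge the stops.
  - During the long-leg push there was also an upward force of up to 15 N on the tool, which I did not explain. It was gone once the hand backed off.

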